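# Lay out the job kit in its routed trays

### The job

Lay out the kit for the next job: put the pine board, the sanding block, the tape measure and the jar each into the plywood tray whose pocket has its outline, standing or lying as it does now, flat on the pocket's floor inside the rim. Let go of everything and leave the screwdriver and the wrench beside the work where they are.

Things in the scene. Friction and masses are not known exactly. Their poses are not given: they have to be found in the camera images.
- board: Flat pine board, 60 x 160 mm, 19 mm thick, lying flat and loose on the bench, about 0.1 kg. Origin: centre of its underside. x across the 60 mm width (grip here), y along its length, z up.
- sanding_block: Brown cork sanding block with rounded top, 65 x 111 mm, 38 mm high, loose, about 0.1 kg. Origin: centre of its underside. x across the 64 mm width (grip here; the sides are upright up to about 25 mm), y along its length, z up.
- tape_measure: Yellow and black tape measure standing on its base, 36 x 79 mm, 62 mm high, loose, about 0.24 kg; its case is 34 mm thick, the metal tongue sticks out at the foot of its -y end. Origin: centre of its footprint, on the underside. x across the thickness (grip here; the middle of the case is at x = 1, y = 6 mm), y along its length, z up.
- jar: Round glass jar with metal lid, standing, 63 mm across, 99 mm high, loose, about 0.44 kg. Origin: centre of its underside; z up.
- board_tray: Plywood tray, 92 x 192 mm, 12 mm high, with one 76 x 176 mm (x by y) rectangular pocket whose black rubber floor is 5 mm above the bench top (rim 7 mm above that floor). It is for the pine board. Fixed to the bench. Origin: centre of its underside, on the bench top; z up.
- block_tray: Plywood tray, 97 x 143 mm, 12 mm high, with one 81 x 127 mm (x by y) rectangular pocket whose black rubber floor is 5 mm above the bench top (rim 7 mm above that floor). It is for the sanding block. Fixed to the bench. Origin: centre of its underside, on the bench top; z up.
- tape_tray: Plywood tray, 68 x 111 mm, 12 mm high, with one 52 x 95 mm (x by y) rectangular pocket whose black rubber floor is 5 mm above the bench top (rim 7 mm above that floor). It is for the tape measure, either way round. Fixed to the bench. Origin: centre of its underside, on the bench top; z up.
- jar_tray: Plywood tray, 97 x 97 mm, 12 mm high, with one round, 79 mm wide pocket whose black rubber floor is 5 mm above the bench top (rim 7 mm above that floor). It is for the jar. Fixed to the bench. Origin: centre of its underside, on the bench top; z up.
- screwdriver: Red-handled screwdriver, 187 mm long, lying loose on the right of the work, a bystander: leave it. Origin: centre of its footprint, on the underside; y along its length.
- wrench: Steel adjustable spanner, 226 mm long, 13 mm thick, lying loose on the right of the work, a bystander: leave it. Origin: centre of its footprint, on the underside; y along its length.

How it is judged:
By the outcome, as a careful person would: the job done as asked, in the order asked, and still so for the second after the job is handed in, with the robot touching nothing.
It also fails if it takes over 99 s, if anything falls off the work surface, if the arm or the gripper's body presses on something with over 40 N, if the wrist force passes 120 N, or if a joint passes its speed limit or range.

### The arm

A 6-joint arm with a two-finger parallel gripper is mounted at the origin on a cart in front of the work surface, level with it; the furniture and walls round the work are solid. World frame = base frame: x ahead of the robot, y to its left, z up, the work surface at z = 0. Lengths are in m, angles in rad, forces in N, time in s.
With the tool pointing down it reaches from about 0.375 to 0.9 m from the base axis. Payload 3.1 kg.
Tool frame: the origin (TCP) lies between the finger pads; the fingertips stand 11 mm ahead of it and the grasp point (between the pads) lies 8 mm behind it; z points along the fingers, y is the line along which they close (so a half turn about z gives the same grasp; the last joint's range is limited). The gripper opens to 87 mm and grips with 3 to 60 N. Pads are 19 mm wide; open, the fingers measure 117 mm over their backs; the gripper's body (75 mm by 190 mm) begins 51 mm behind the grasp point.
Start: joints at [-1.3, 0.527, 1.433, -0, 1.181, -0.178], TCP at [0.272, -0.563, 0.234] pointing down, gripper open.
Joint ranges: [-3.08, 3.08], [-0.75, 2.2], [0.22, 2.44], [-1.43, 4.57], [0, 2.65], [-2.85, 2.85]. Speed limits (rad/s): [2.79, 2.79, 3.14, 3.14, 3.14, 3.14].

### API

Orientations are given as a unit quaternion [x, y, z, w].
In Python, from rig import get_obs, camera, hand_in gives the robot as it stands.
- The arm moves only by the shell command python3 -m pendant 'ROWS' [FORCE]. ROWS is JSON, a list that holds one entry, the list of rows, each a list of 7 numbers: the shift along the tool's x, y, z in m, then the turn, a rotation vector about the tool's x, y, z in degrees, then the opening, from 0 (shut) to 1 (fully open). In form: [[[x, y, z, ax, ay, az, fingers], ...]]. A call has exactly 5 rows; each row shifts and turns the commanded pose from where the row before left it, along the tool's axes as they then stand; what a row does not reach is not made up. A row lasts 1/8 s, in which the tool goes at most 62.5 mm and 10.7 degrees, less where a joint would pass 70% of its speed; a pose out of reach is approached as far as the arm can. A call with a gripper value outside its range is refused whole. The fingers move at their own pace and stop on an object; FORCE is the grip in N (left out, the last holds). Time passes only in rows, so rows that do not move let the fingers close, or fill a call up. It gives the time, the measured TCP pose, the force, the opening and the grip force at its end, in the units of the state.
- get_obs(): the state, without advancing time (a new reading comes with each control period).
- camera(name): name is "scene" or "top" or "wrist"; returns a dict with "img" (400x640x3 uint8, red, green, blue), "intrinsics" (3x3 intrinsics, pixels), "k1" (the pictures are not rectified: a ray, as slopes to the right and down, at radius r is drawn at 1 + k1 r^2 times it, then the intrinsics apply), "R" (3x3) and "t" (3): a world point X has camera coordinates R X + t; the wrist camera has in their place "T_tool_cam" (4x4, takes a point from camera to tool coordinates, whose origin is the TCP and whose axes are the flange's). Camera axes: x right, y down, z forward; pixel columns grow to the right and rows downward; lengths in m; the calibration is good to about 2 mm. A picture is of the moment at which its call begins: read the wrist's pose just before it. There is no depth.
- hand_in(): hands the job in; it is judged then, once.
The state is a dict: "time": time; "q": joint angles; "joint_velocities": joint speeds; "joint_torque": joint torques, N m; "position": TCP position; "tool_rot": TCP orientation; "ft_force": force on the tool from outside, world axes, zero at the start; "moment": the same for the moment, N m; "grip_width": finger opening in m; "grip_force": force on a finger pad.
Only numpy, scipy, OpenCV 4.12 (cv2) and the standard library are available. Lean on these libraries where they do the work, as an engineer would, in place of code of your own. Each camera call takes 0.05 s, during which the arm holds its last target. There are 200 camera calls.

## Working session

There is one attempt and no reset: what is moved stays moved. The work goes in short steps, Python scripts to look and compute and a shell command to move; the robot and the scene stay as the last step left them, time stands still between calls to the robot, and variables do not carry over. Pictures are saved under pics/ and viewed, at most 14 in all, crops included, and the job is handed in when it is done.

```bash
ls; mkdir -p pics
python3 - <<'E'
from rig import get_obs,camera
import cv2,pickle
o=get_obs();print(o)
for n in("top","scene"):
    c=camera(n);pickle.dump(c,open(f"pics/{n}0.pkl","wb"));cv2.imwrite(f"pics/{n}0.png",c["img"][:,:,::-1]);print(n,c["intrinsics"],c["k1"],c["R"],c["t"])
print(camera("wrist")["T_tool_cam"])
E
```

```text
pics
{'time': 0.0, 'q': array([-1.29951603e+00,  5.28464662e-01,  1.43391645e+00, -4.31328568e-05,
        1.18137074e+00, -1.78535369e-01]), 'joint_velocities': array([-0.00040076,  0.00067113,  0.00088121, -0.00087511, -0.00109377,
        0.00091034]), 'joint_torque': array([-4.87167181e-04, -4.40047753e+01, -1.76590812e+01,  6.33016555e-02,
        5.80989977e-02, -1.60071390e-04]), 'position': array([ 0.27155156, -0.56213393,  0.23256803]), 'tool_rot': array([ 9.74812266e-01,  2.23024391e-01, -6.99669791e-05, -1.07751074e-03]), 'ft_force': array([-0.88505601,  0.26510345,  0.56629219]), 'moment': array([ 0.01134861, -0.05065609,  0.01089188]), 'grip_force': 0.0, 'grip_width': 0.08699625629442972}
top [[451.55423417   0.         323.57819708]
 [  0.         451.55423417 196.04182428]
 [  0.           0.           1.        ]] 0.043472251525394065 [[-0.01489416 -0.99988362 -0.0033021 ]
 [-0.99842882  0.01505075 -0.05397555]
 [ 0.05401897  0.00249299 -0.9985368 ]] [-0.042222    0.47356601  1.57744694]
scene [[384.34068881   0.         314.96218525]
 [  0.         384.34068881 204.4825219 ]
 [  0.           0.           1.        ]] -0.06746881836696447 [[-0.75350997 -0.65742026 -0.00461873]
 [-0.39853847  0.46235437 -0.79208303]
 [ 0.52286692 -0.59500171 -0.61039589]] [0.32745476 0.25319908 1.04575951]
[[-5.33391394e-04 -9.65210804e-01 -2.61472406e-01  7.14976268e-02]
 [ 9.99999830e-01 -4.53477886e-04 -3.65964231e-04 -1.98527165e-05]
 [ 2.34660676e-04 -2.61472556e-01  9.65210882e-01 -1.51365336e-01]
 [ 0.00000000e+00  0.00000000e+00  0.00000000e+00  1.00000000e+00]]
```

View pics/top0.png

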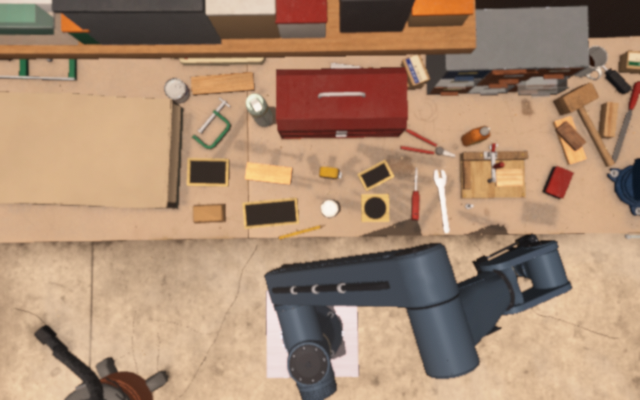

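View pics/scene0.png

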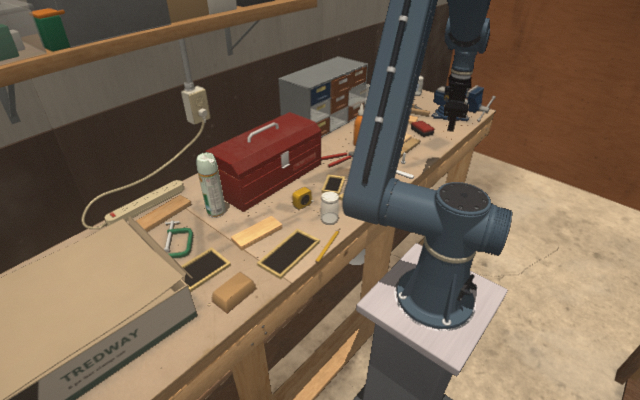

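The top view shows the pieces: board (269,173), block (209,213), tape (330,173), jar (330,208). It also shows the trays: block tray (208,172), board tray (271,212), tape tray (375,175), jar tray (375,208). The scene view shows the same things from the left. Next, an enlarged crop.

```bash
cat > h.py <<'E'
import numpy as np,cv2,pickle
from scipy.spatial.transform import Rotation as Rot
def cam_pose(c,obs=None):
    "camera centre and cam->world rotation"
    if "R" in c: R=np.array(c["R"]);return -R.T@np.array(c["t"]),R.T
    T=np.eye(4);T[:3,:3]=Rot.from_quat(obs["tool_rot"]).as_matrix();T[:3,3]=obs["position"]
    T=T@np.array(c["T_tool_cam"]);return T[:3,3],T[:3,:3]
def rays(c,uv,obs=None):
    K=np.array(c["intrinsics"]);d=np.array([c["k1"],0,0,0,0.])
    p=cv2.undistortPoints(np.array(uv,float).reshape(-1,1,2),K,d).reshape(-1,2)
    o,R=cam_pose(c,obs);return o,np.c_[p,np.ones(len(p))]@R.T
def at_z(c,uv,z,obs=None):
    o,r=rays(c,uv,obs);return o+r*((z-o[2])/r[:,2])[:,None]
def tri(views):
    "views: list of (c,uv,obs) of one point -> point, worst gap in m"
    A=np.zeros((3,3));b=np.zeros(3);L=[]
    for c,uv,obs in views:
        o,r=rays(c,[uv],obs);r=r[0]/np.linalg.norm(r[0]);P=np.eye(3)-np.outer(r,r);A+=P;b+=P@o;L.append((o,P))
    X=np.linalg.solve(A,b);return X,max(np.linalg.norm(P@(X-o)) for o,P in L)
def project(c,X,obs=None):
    o,R=cam_pose(c,obs);X=np.atleast_2d(X)
    return cv2.projectPoints(((X-o)@R).reshape(-1,1,3),np.zeros(3),np.zeros(3),np.array(c["intrinsics"]),np.array([c["k1"],0,0,0,0.]))[0].reshape(-1,2)
E
python3 - <<'E'
from h import *
c=pickle.load(open("pics/top0.pkl","rb"));im=c["img"][:,:,::-1]
a=cv2.resize(im[155:228,180:320],None,fx=4,fy=4,interpolation=cv2.INTER_CUBIC)
b=cv2.resize(im[155:228,310:450],None,fx=4,fy=4,interpolation=cv2.INTER_CUBIC)
cv2.imwrite("pics/topcrop.png",np.vstack([a,b]))
g=cv2.resize(im.max(2),None,fx=4,fy=4,interpolation=cv2.INTER_CUBIC)
for (u,v) in [(208,172),(271,212),(375,175),(375,208)]:
    m=(g<75).astype(np.uint8);n,l=cv2.connectedComponents(m)
    k=l[v*4,u*4];cs,_=cv2.findContours((l==k).astype(np.uint8),cv2.RETR_EXTERNAL,cv2.CHAIN_APPROX_NONE)
    p=cs[0].reshape(-1,2)/4.-0.375
    w=at_z(c,p,0.005)[:,:2].astype(np.float32)*1000
    print(u,v,cv2.minAreaRect(w))
for n,uv in dict(board=(269,173),block=(209,213),tape=(330,173),jar=(330,208)).items(): print(n,at_z(c,[uv],.02))
E
```

```text
208 172 ((565.6455688476562, 360.8907470703125), (116.52091217041016, 70.49430084228516), 88.14592742919922)
271 212 ((417.11041259765625, 139.79905700683594), (66.24085235595703, 166.95700073242188), 4.56238317489624)
375 175 ((545.2120361328125, -233.62942504882812), (42.62666702270508, 85.64936828613281), 27.070974349975586)
375 208 ((429.6661071777344, -229.3005828857422), (67.89775848388672, 67.07976531982422), 89.13976287841797)
board [[0.55645218 0.14122105 0.02      ]]
block [[0.41922984 0.35153665 0.02      ]]
tape [[ 0.55323583 -0.07310593  0.02      ]]
jar [[ 0.43023653 -0.07118118  0.02      ]]
```

View pics/topcrop.png

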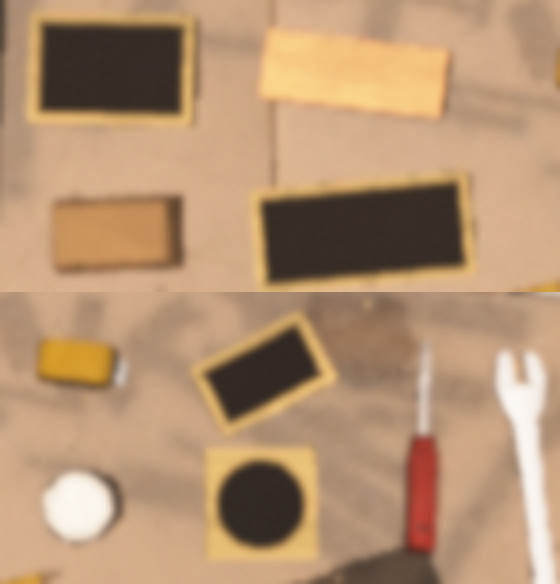

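The crop shows the four pockets clearly, with the board turned slightly, the tape tray turned by about 27° and the bystanders on the right. Pocket poses are consistent with the text once edge shrinkage from the threshold is allowed for. Next I swing the wrist camera over the right half.

```bash
cat > go.py <<'E'
import sys
from h import *
from rig import get_obs
def go(x,y,z,yaw):
    o=get_obs();R=Rot.from_quat(o["tool_rot"]);a=np.radians(yaw)
    T=Rot.from_matrix(np.array([[np.cos(a),np.sin(a),0],[np.sin(a),-np.cos(a),0],[0,0,-1.]]))
    d=np.array([x,y,z])-o["position"]
    print("t",round(o["time"],2),"pos",o["position"].round(4),"turn deg",np.degrees((R.inv()*T).as_rotvec()).round(2),"then shift mm",(T.inv().apply(d)*1000).round(1))
if __name__=="__main__": go(*map(float,sys.argv[1:]))
E
python3 -m pendant '[[[0,0,0,0,0,-9.2,1],[0,0,0,0,0,-9.2,1],[0,0,0,0,0,-9.2,1],[0,0,0,0,0,-9.2,1],[0,0,0,0,0,-9.2,1]]]' 
python3 -m pendant '[[[0,0,0,0,0,-9.2,1],[0,0,0,0,0,-9.1,1],[0.04,0.02,-0.01,0,0,0,1],[0.04,0.02,-0.01,0,0,0,1],[0.04,0.02,-0.01,0,0,0,1]]]'
python3 -m pendant '[[[0.05,0.02,-0.01,0,0,0,1],[0.05,0.02,-0.01,0,0,0,1],[0.05,0.02,0,0,0,0,1],[0.05,0.02,0,0,0,0,1],[0.05,0.02,0,0,0,0,1]]]'
python3 go.py 0.49 -0.10 0.28 90
```

```text
time: 0.78
position: [0.2717, -0.5625, 0.2331]
tool_rot: [0.809, 0.588, 0.0, -0.0]
ft_force: [0.1, 0.2, -0.3]
grip_width: 0.0869
grip_force: 0.0
time: 1.4
position: [0.3319, -0.4413, 0.2634]
tool_rot: [0.707, 0.707, 0.0, -0.0]
ft_force: [0.2, 0.0, 0.4]
grip_width: 0.087
grip_force: 0.0
time: 2.02
position: [0.4316, -0.1909, 0.2836]
tool_rot: [0.707, 0.707, 0.0, 0.0]
ft_force: [0.8, -0.0, 0.3]
grip_width: 0.0869
grip_force: 0.0
t 2.02 pos [ 0.4316 -0.1909  0.2836] turn deg [0.01 0.   0.05] then shift mm [90.9 58.4  3.6]
```

```bash
cat > look.py <<'E'
import sys
from h import *
from rig import get_obs,camera
def look(n):
    o=get_obs();c=camera("wrist");pickle.dump((c,o),open(f"pics/{n}.pkl","wb"));cv2.imwrite(f"pics/{n}.png",c["img"][:,:,::-1]);print(n,o["position"],c["intrinsics"][0][0],c["k1"])
look(sys.argv[1])
E
python3 -m pendant '[[[0.05,0.03,0,0,0,0,1],[0.041,0.028,0,0,0,0,1],[0,0,0,0,0,0,1],[0,0,0,0,0,0,1],[0,0,0,0,0,0,1]]]' | head -2
python3 look.py w1
python3 -m pendant '[[[0.06,0,0,0,0,0,1],[0.06,0,0,0,0,0,1],[0,0,0,0,0,0,1],[0,0,0,0,0,0,1],[0,0,0,0,0,0,1]]]' | head -2
python3 look.py w2
python3 -m pendant '[[[0.06,0,0,0,0,0,1],[0.06,0,0,0,0,0,1],[0.06,0,0,0,0,0,1],[0,0,0,0,0,0,1],[0,0,0,0,0,0,1]]]' | head -2
python3 look.py w3
python3 -m pendant '[[[0.06,0,0,0,0,0,1],[0.06,0,0,0,0,0,1],[0,0,0,0,0,0,1],[0,0,0,0,0,0,1],[0,0,0,0,0,0,1]]]' | head -2
python3 look.py w4
```

```text
time: 2.65
position: [0.4885, -0.1026, 0.2834]
w1 [ 0.4885398  -0.10255963  0.28342768] 312.58446124086623 -0.04177475694338834
time: 3.32
position: [0.4893, 0.0168, 0.2836]
w2 [0.48928411 0.01683057 0.28357559] 312.58446124086623 -0.04177475694338834
time: 4.0
position: [0.489, 0.1974, 0.2833]
w3 [0.48900445 0.1974456  0.28332069] 312.58446124086623 -0.04177475694338834
time: 4.68
position: [0.4891, 0.3164, 0.2835]
w4 [0.48906209 0.31637327 0.28351634] 312.58446124086623 -0.04177475694338834
```

View pics/w1.png

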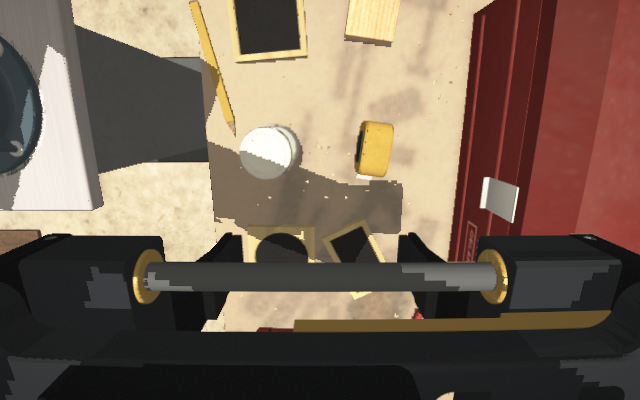

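View pics/w2.png

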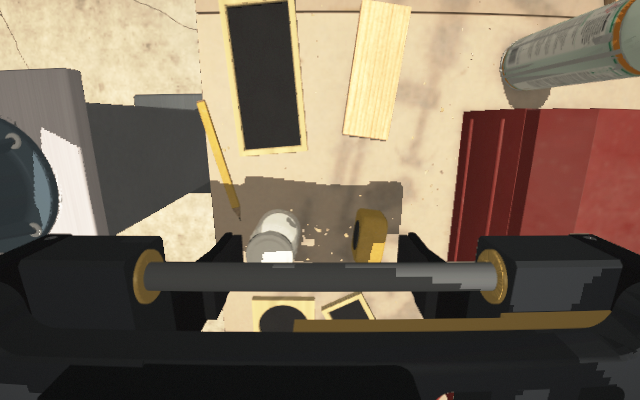

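View pics/w3.png

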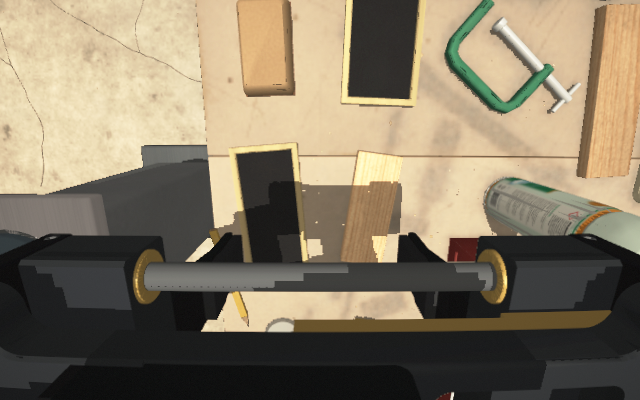

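View pics/w4.png

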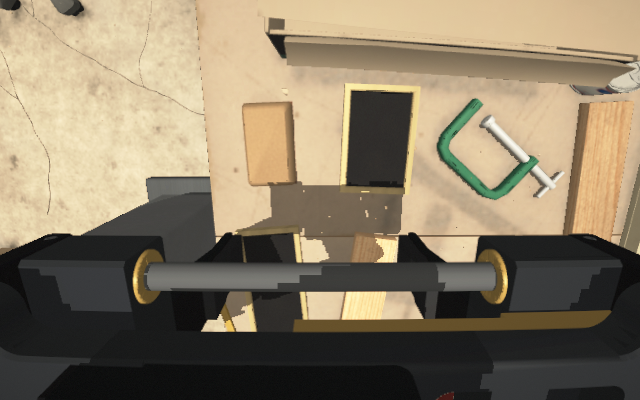

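w1 shows the jar lid at about (267,153) and the tape at about (377,149). w2 shows the board corners at (385,140), (343,133) and (411,5), and the board pocket. w3 and w4 show the block, top at about (270,144) in w4, and its pocket at about (379,138). I'll triangulate these and check heights.

Run:
```python
from h import *
top=pickle.load(open("pics/top0.pkl","rb"))
W={k:pickle.load(open(f"pics/w{k}.pkl","rb")) for k in (1,2,3,4)}
def T(u,v): return (180+u/4-.375,155+v/4-.375)
def T2(u,v): return (310+u/4-.375,155+(v-292)/4-.375)
def s(n,k,wuv,tuv):
    c,o=W[k];X,g=tri([(c,wuv,o),(top,tuv,None)]);print(n,(X*1000).round(1),"gap",round(g*1000,1))
s("board -y+x",2,(385,140),T(448,47));s("board -y-x",2,(343,133),T(441,117));s("board +y+x",2,(411,5),T(265,28))
s("jar lid",1,(267,153),T2(79,507))
s("tape c",1,(378,148),T2(76,362))
s("block c",4,(270,144),T(112,233))
# wrist-wrist for block: near (-y) top corners w3/w4
for n,a,b in [("block -y+x",(291,92),(294,182)),("block -y-x",(247,92),(250,184)),("btray in -y+x",(412,97),(407,188))]:
    X,g=tri([(W[3][0],a,W[3][1]),(W[4][0],b,W[4][1])]);print(n,(X*1000).round(1),"gap",round(g*1000,1))
X,g=tri([(W[2][0],(343,133),W[2][1]),(W[1][0],(346,38),W[1][1])]);print("board -y-x ww",(X*1000).round(1),g*1000)
# pockets from wrist, dark regions at floor height
for n,k,uv in [("block",4,(379,138)),("board",2,(262,75)),("board",3,(268,180)),("tape",1,(352,246)),("jar",1,(280,248))]:
    c,o=W[k];g=c["img"].max(2);m=(g<60).astype(np.uint8);_,l=cv2.connectedComponents(m)
    cs,_=cv2.findContours((l==l[uv[1],uv[0]]).astype(np.uint8),0,cv2.CHAIN_APPROX_NONE);p=max(cs,key=len).reshape(-1,2)
    w=at_z(c,p,.005,o)[:,:2]*1000;print(n,k,l[uv[1],uv[0]],cv2.minAreaRect(w.astype(np.float32)))
# yellow/ lid / block / board segmentation on the two views
def seg(n,c,o,uv,z,tol=14):
    im=cv2.GaussianBlur(c["img"],(3,3),0).copy();m=np.zeros((402,642),np.uint8)
    cv2.floodFill(im,m,uv,0,(tol,)*3,(tol,)*3,4|(255<<8)|cv2.FLOODFILL_MASK_ONLY|cv2.FLOODFILL_FIXED_RANGE*0)
    cs,_=cv2.findContours(m[1:-1,1:-1],0,cv2.CHAIN_APPROX_NONE);p=max(cs,key=len).reshape(-1,2)
    print("seg",n,cv2.boundingRect(p),cv2.minAreaRect((at_z(c,p,z,o)[:,:2]*1000).astype(np.float32)))
seg("block top w4",*W[4],(270,144),.038,6);seg("board w2",*W[2],(375,80),.019,8);seg("tape w1",*W[1],(378,148),.062,10)
```

```text
board -y+x [579.2  61.8   3.9] gap 1.6
board -y-x [520.1  70.1  -3.5] gap 1.1
board +y+x [598.  221.6  21. ] gap 0.4
jar lid [427.6 -68.5  73.1] gap 0.1
tape c [553.6 -65.6  68.4] gap 3.3
block c [421.3 356.9  14.5] gap 1.6
block -y+x [452.1 303.2   7.2] gap 0.7
block -y-x [395.  302.7  17.5] gap 1.3
btray in -y+x [607.2 296.8  17.7] gap 0.9
board -y-x ww [521.4  70.1  -1. ] 0.45327403579788206
block 4 15 ((567.7421875, 359.8713684082031), (126.32575988769531, 79.25292205810547), 88.06951141357422)
board 2 1 ((418.0857238769531, 140.1124725341797), (74.49083709716797, 175.1123046875), 4.454192161560059)
board 3 14 ((487.03704833984375, 1.0089263916015625), (1195.3726806640625, 454.4399108886719), 0.07911784946918488)
tape 1 12 ((486.06121826171875, -354.2094421386719), (1194.8017578125, 343.1219787597656), 0.024419069290161133)
jar 1 12 ((486.06121826171875, -354.2094421386719), (1194.8017578125, 343.1219787597656), 0.024419069290161133)
seg block top w4 (0, 0, 640, 247) ((469.8315124511719, 378.64569091796875), (887.478759765625, 311.3970947265625), 0.6456922292709351)
seg board w2 (0, 0, 603, 260) ((455.046630859375, 65.15438842773438), (344.4815368652344, 764.8090209960938), 89.66036224365234)
seg tape w1 (199, 0, 293, 263) ((513.7847290039062, -57.50482177734375), (306.53643798828125, 318.74603271484375), 89.93962097167969)
```

The pockets seen from the wrist match the stated sizes (126x79 and 74x175), and their centres agree with the top view to 2 mm. The heights of the pieces are noisy, so I'll enlarge them for better readings.

Run:
```python
from h import *
I={k:pickle.load(open(f"pics/w{k}.pkl","rb"))[0]["img"][:,:,::-1] for k in (1,2,3,4)}
z=lambda a,f:cv2.resize(a,None,fx=f,fy=f,interpolation=cv2.INTER_CUBIC)
L=z(I[2][0:146,337:417],4)
R1=np.hstack([z(I[4][99:189,237:302],4),z(I[3][10:100,237:292],4)])
R2=z(I[1][112:187,237:397],3)
cv2.imwrite("pics/mosaic.png",np.hstack([L[:584],np.vstack([R1,R2])[:584]]) if True else 0)
S=pickle.load(open("pics/scene0.pkl","rb"))["img"][:,:,::-1]
cv2.imwrite("pics/scrop.png",np.vstack([z(S[180:260,200:360],5)[:300],z(S[225:315,205:365],5)[100:400]]))
```

```text
(no output)
```

View pics/mosaic.png

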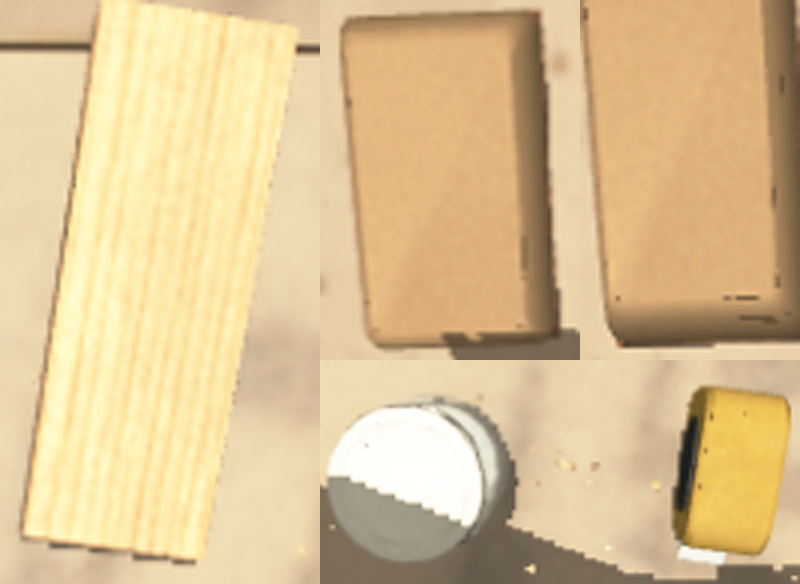

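View pics/scrop.png

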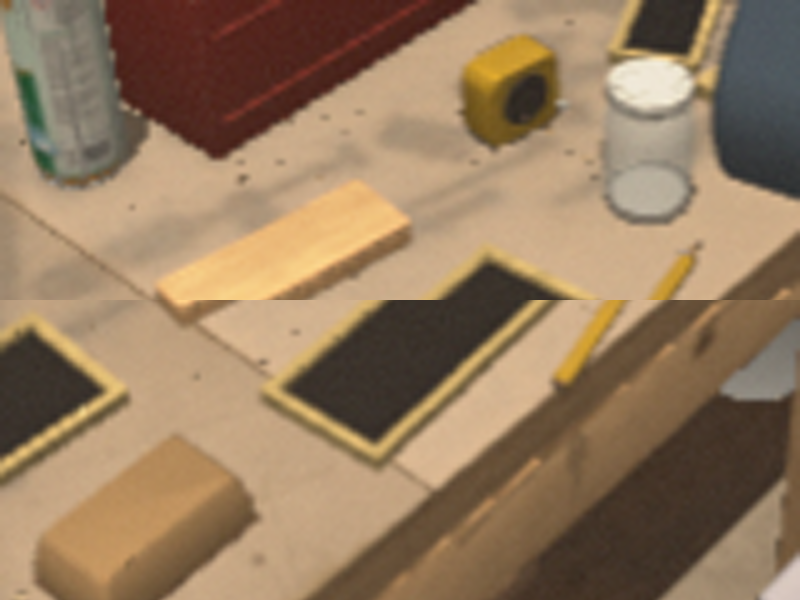

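Mosaic: the board top corners are (103,0), (298,30), (205,559) and (22,540) in the enlargement. The block outline, the tape's top face with corners (703,387), (790,395), (768,553) and (690,545), and the jar lid centre (405,482) are also clear. The scene crop shows the jar lid at (650,85), its base at (648,190), and the board's right-hand top corners at (410,222) and (355,180).

Run:
```python
from h import *
top=pickle.load(open("pics/top0.pkl","rb"));sc=pickle.load(open("pics/scene0.pkl","rb"))
W={k:pickle.load(open(f"pics/w{k}.pkl","rb")) for k in (1,2,3,4)}
b=lambda u,v:(337+u/4-.375,v/4-.375)
k4=lambda u,v:(237+(u-320)/4-.375,99+v/4-.375)
k3=lambda u,v:(237+(u-580)/4-.375,10+v/4-.375)
t=lambda u,v:(237+(u-320)/3-.33,112+(v-360)/3-.33)
S=lambda u,v:(200+u/5-.4,180+v/5-.4);S2=lambda u,v:(205+u/5-.4,225+(v-200)/5-.4)
T=lambda u,v:(180+u/4-.375,155+v/4-.375);T2=lambda u,v:(310+u/4-.375,155+(v-292)/4-.375)
def p(n,*vs):
    X,g=tri(vs);print(n,(X*1000).round(1),"gap",round(g*1000,1))
w=lambda k,uv:(W[k][0],uv,W[k][1])
p("board -y-x",w(2,b(22,540)),(sc,S(410,222),None)); p("board -y+x",w(2,b(205,559)),(sc,S(355,180),None)); p("board +y+x",w(2,b(298,30)),(sc,S(157,290),None))
p("jar lid",w(1,t(405,482)),(sc,S(650,85),None));p("jar base",(top,T2(79,507),None),(sc,S(648,190),None))
p("tape top c",w(1,t(738,470)),(sc,S(517,60),None))
p("block -y+x top",w(4,k4(524,332)),w(3,k3(778,300)));p("block -y-x",w(4,k4(372,335)),w(3,k3(612,310)))
p("block -y-x sc",w(4,k4(372,335)),(sc,S2(238,483),None))
f=lambda n,k,uv,z:print(n,(at_z(W[k][0],uv,z,W[k][1])*1000).round(1).tolist(),cv2.minAreaRect((at_z(W[k][0],uv,z,W[k][1])[:,:2]*1000).astype(np.float32)))
f("board",2,[b(103,-1),b(298,30),b(205,559),b(22,540)],.019)
f("block base",4,[k4(541,12),k4(558,335)],.010)
f("block left",4,[k4(342,28),k4(370,340)],.030)
f("block end",3,[k3(620,345)],.01); f("block +y end",4,[k4(440,17)],.02)
f("tape",1,[t(703,387),t(790,395),t(768,553),t(690,545)],.062)
f("tape top flat edges",1,[t(748,390),t(730,550)],.062)
f("jar",1,[t(405,482),t(328,482),t(483,482)],.099)
f("tongue",1,[t(678,552),t(725,560)],.005)
```

```text
board -y-x [519.   69.3  17.9] gap 0.7
board -y+x [578.9  62.8  17.5] gap 0.1
board +y+x [599.1 220.2  14.2] gap 1.5
jar lid [429.1 -65.8  97.5] gap 0.7
jar base [429.7 -68.8   6.9] gap 0.5
tape top c [552.5 -66.8  59.6] gap 3.5
block -y+x top [447.6 309.4  35.9] gap 0.6
block -y-x [396.3 307.4  29.9] gap 0.2
block -y-x sc [396.4 307.   32.8] gap 1.0
board [[540.3, 227.6, 19.0], [599.1, 219.6, 19.0], [578.5, 62.8, 19.0], [518.4, 68.8, 19.0]] ((559.0172729492188, 144.19784545898438), (160.24642944335938, 60.36128616333008), 82.33209991455078)
block base [[452.7, 410.2, 10.0], [456.0, 303.3, 10.0]] ((454.38006591796875, 356.7086181640625), (106.93462371826172, 0.0), 91.77046203613281)
block left [[392.3, 404.7, 30.0], [395.4, 305.7, 30.0]] ((393.85064697265625, 355.24005126953125), (99.04046630859375, 0.0), 91.74724578857422)
block end [[393.9, 298.5, 10.0]] ((393.91705322265625, 298.4767761230469), (0.0, 0.0), 0.0)
block +y end [[421.4, 408.3, 20.0]] ((421.427001953125, 408.2819519042969), (0.0, 0.0), 0.0)
tape [[539.9, -32.6, 62.0], [573.7, -35.5, 62.0], [568.4, -97.4, 62.0], [536.8, -94.2, 62.0]] ((554.1556396484375, -65.00812530517578), (62.14868927001953, 33.941429138183594), 85.09271240234375)
tape top flat edges [[557.3, -33.7, 62.0], [553.0, -96.2, 62.0]] ((555.1484375, -64.93985748291016), (62.68077850341797, 0.0), -94.01748657226562)
jar [[429.9, -65.2, 99.0], [402.3, -65.0, 99.0], [457.7, -65.2, 99.0]] ((430.00323486328125, -65.14404296875), (0.015845216810703278, 55.35333251953125), 89.80951690673828)
tongue [[538.6, -107.1, 5.0], [560.6, -110.9, 5.0]] ((549.6177978515625, -108.97195434570312), (22.314517974853516, 0.0), 170.2969970703125)
```

Everything is consistent: heights come out at 18, 36, 60 and 97 mm, and the board measures 160x60 mm.
- Board: (559,144), long axis 82.3°
- Block: (424,355), 91.8°
- Tape case: (554,−65), 85.1°
- Jar: (429.5,−66.5)

The finger tips must stay above the tray rims, so I'll grip with tips about 10 mm up. Board first.

```bash
python3 go.py .559 .144 .10 82.3
```

```text
t 4.72 pos [0.4891 0.3166 0.2836] turn deg [-0.02  0.03  7.62] then shift mm [-161.7   92.4  183.6]
```

```bash
python3 -m pendant '[[[0,0,0,0,0,7.6,1],[-0.042,0.024,0.04,0,0,0,1],[-0.04,0.023,0.048,0,0,0,1],[-0.04,0.023,0.048,0,0,0,1],[-0.04,0.0225,0.0475,0,0,0,1]]]' 25 >/dev/null
python3 -m pendant '[[[0,0,0,0,0,0,1],[0,0,0,0,0,0,1],[0,0,0.035,0,0,0,1],[0,0,0,0,0,0,1],[0,0,0,0,0,0,1]]]' 
python3 go.py .559 .144 .021 82.3
```

```text
time: 5.98
position: [0.5566, 0.1543, 0.0753]
tool_rot: [0.752, 0.66, 0.001, 0.001]
ft_force: [0.0, -0.3, -0.2]
grip_width: 0.0869
grip_force: 0.0
t 5.97 pos [0.5566 0.1543 0.0753] turn deg [ 0.14 -0.04  0.24] then shift mm [-9.9  3.7 54.3]
```

```bash
python3 -m pendant '[[[-0.01,0.0037,0.014,0,0,0,1],[0,0,0.02,0,0,0,1],[0,0,0.015,0,0,0,1],[0,0,0.005,0,0,0,1],[0,0,0,0,0,0,1]]]' 25
python3 go.py .559 .144 .021 82.3
```

```text
time: 6.6
position: [0.5583, 0.143, 0.0193]
tool_rot: [0.752, 0.659, -0.0, -0.0]
ft_force: [-1.1, -0.3, 0.1]
grip_width: 0.0871
grip_force: 0.0
t 6.6 pos [0.5583 0.143  0.0193] turn deg [-0.03  0.01  0.17] then shift mm [ 1.1  0.6 -1.7]
```

```bash
python3 -m pendant '[[[0,0,-0.0015,0,0,0,0.3],[0,0,0,0,0,0,0.3],[0,0,0,0,0,0,0.3],[0,0,0,0,0,0,0.3],[0,0,0,0,0,0,0.3]]]' 25
python3 -m pendant '[[[0,0,-0.01,0,0,0,0.3],[0,0,-0.02,0,0,0,0.3],[0,0,-0.03,0,0,0,0.3],[0,0,0,0,0,0,0.3],[0,0,0,0,0,0,0.3]]]' 25
python3 go.py .4175 .140 .06 94.5
```

```text
time: 7.22
position: [0.5586, 0.1431, 0.0215]
tool_rot: [0.752, 0.659, 0.0, 0.0]
ft_force: [-0.4, 0.4, 2.7]
grip_width: 0.0596
grip_force: 25.0
time: 7.85
position: [0.5578, 0.143, 0.0808]
tool_rot: [0.752, 0.659, -0.0, -0.0]
ft_force: [-0.4, 0.2, -1.6]
grip_width: 0.0596
grip_force: 25.0
t 7.85 pos [0.5578 0.143  0.0808] turn deg [-5.000e-02  1.000e-02 -1.203e+01] then shift mm [   8.  -140.1   20.8]
```

```bash
python3 -m pendant '[[[0,0,0,0,0,-6,0.3],[0,0,0,0,0,-6,0.3],[0,-0.045,0,0,0,0,0.3],[0,-0.045,0,0,0,0,0.3],[0.008,-0.045,0.02,0,0,0,0.3]]]' 25 >/dev/null
python3 -m pendant '[[[0,-0.005,0,0,0,0,0.3],[0,0,0,0,0,0,0.3],[0,0,0,0,0,0,0.3],[0,0,0,0,0,0,0.3],[0,0,0,0,0,0,0.3]]]' 
python3 go.py .4175 .139 .027 94.5
```

```text
time: 9.1
position: [0.419, 0.1401, 0.0613]
tool_rot: [0.679, 0.734, 0.0, 0.0]
ft_force: [0.6, -0.1, -1.2]
grip_width: 0.0596
grip_force: 25.0
t 9.1 pos [0.419  0.1401 0.0613] turn deg [ 0.06  0.   -0.04] then shift mm [-1.  -1.6 34.3]
```

```bash
python3 -m pendant '[[[-0.001,-0.0015,0.02,0,0,0,0.3],[0,0,0.011,0,0,0,0.3],[0,0,0.003,0,0,0,0.3],[0,0,0,0,0,0,0.3],[0,0,0,0,0,0,0.3]]]' 25 
python3 go.py .4175 .139 .027 94.5
```

```text
time: 9.72
position: [0.417, 0.1391, 0.0275]
tool_rot: [0.679, 0.734, 0.0, 0.0]
ft_force: [-0.1, 0.4, -1.0]
grip_width: 0.0599
grip_force: 25.0
t 9.72 pos [0.417  0.1391 0.0275] turn deg [ 0.04 -0.   -0.03] then shift mm [-0.1  0.5  0.5]
```

```bash
python3 -m pendant '[[[0,0,0.0005,0,0,0,0.3],[0,0,0,0,0,0,1],[0,0,0,0,0,0,1],[0,0,0,0,0,0,1],[0,0,-0.04,0,0,0,1]]]' 25 
python3 -m pendant '[[[0,0,-0.055,0,0,0,1],[0,0,0,0,0,2.75,1],[0,0,0,0,0,0,1],[0,0,0,0,0,0,1],[0,0,0,0,0,0,1]]]' >/dev/null
python3 look.py w5
python3 go.py .424 .355 .09 91.75
```

```text
time: 10.35
position: [0.4151, 0.1388, 0.0651]
tool_rot: [0.679, 0.734, -0.002, -0.002]
ft_force: [0.1, 0.0, -0.5]
grip_width: 0.0854
grip_force: 0.0
w5 [0.41619764 0.13893423 0.12095576] 312.58446124086623 -0.04177475694338834
t 11.03 pos [0.4163 0.139  0.121 ] turn deg [-0.1   0.   -0.02] then shift mm [215.7  14.3  31. ]
```

```bash
python3 -m pendant '[[[0.04,0.003,0,0,0,0,1],[0.045,0.003,0,0,0,0,1],[0.045,0.003,0,0,0,0,1],[0.045,0.003,0,0,0,0,1],[0.041,0.0023,0,0,0,0,1]]]' 25 >/dev/null
python3 -m pendant '[[[0,0,0.03,0,0,0,1],[0,0,0,0,0,0,1],[0,0,0,0,0,0,1],[0,0,0,0,0,0,1],[0,0,0,0,0,0,1]]]' >/dev/null
python3 go.py .424 .355 .023 91.75
```

```text
t 12.28 pos [0.4251 0.3551 0.0925] turn deg [ 0.07 -0.04 -0.08] then shift mm [-0.1 -1.1 69.5]
```

View pics/w5.png

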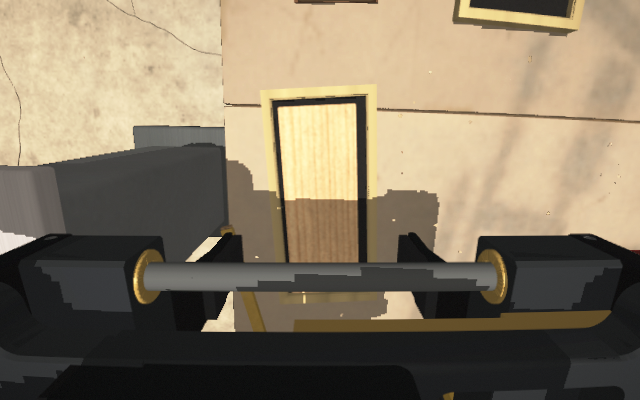

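w5 shows the board lying in its pocket, columns 278–362, with a black gap all the way round. Next is the block.

```bash
python3 -m pendant '[[[0,-0.001,0.03,0,0,0,1],[0,0,0.03,0,0,0,1],[0,0,0.0085,0,0,0,1],[0,0,0,0,0,0,1],[0,0,0,0,0,0,1]]]' 25 | head -4
python3 -m pendant '[[[0,0,0,0,0,0,0.3],[0,0,0,0,0,0,0.3],[0,0,0,0,0,0,0.3],[0,0,0,0,0,0,0.3],[0,0,0,0,0,0,0.3]]]' 25
python3 -m pendant '[[[0,0,-0.01,0,0,0,0.3],[0,0,-0.02,0,0,0,0.3],[0,0,-0.03,0,0,0,0.3],[0,0,0,0,0,0,0.3],[0,0,0,0,0,0,0.3]]]' 25
python3 go.py .567 .360 .06 88.1
```

```text
time: 12.9
position: [0.4243, 0.3557, 0.0242]
tool_rot: [0.696, 0.718, 0.001, 0.0]
ft_force: [1.0, 0.3, 0.4]
time: 13.52
position: [0.4233, 0.3553, 0.0234]
tool_rot: [0.696, 0.718, -0.0, -0.0]
ft_force: [-1.3, -0.3, 3.2]
grip_width: 0.0627
grip_force: 25.0
time: 14.15
position: [0.4232, 0.3551, 0.0828]
tool_rot: [0.696, 0.718, -0.0, -0.0]
ft_force: [-0.5, 1.3, -0.9]
grip_width: 0.0624
grip_force: 25.0
t 14.15 pos [0.4232 0.3551 0.0828] turn deg [-0.03  0.02  3.62] then shift mm [  9.7 143.5  22.8]
```

```bash
python3 -m pendant '[[[0,0,0,0,0,3.6,0.3],[0,0.045,0,0,0,0,0.3],[0.0,0.045,0,0,0,0,0.3],[0.01,0.045,0,0,0,0,0.3],[0,0.0085,0.02,0,0,0,0.3]]]' 25 >/dev/null
python3 -m pendant '[[[0,0,0,0,0,0,0.3],[0,0,0,0,0,0,0.3],[0,0,0,0,0,0,0.3],[0,0,0,0,0,0,0.3],[0,0,0,0,0,0,0.3]]]' 
python3 go.py .567 .360 .0295 88.1
```

```text
time: 15.4
position: [0.5672, 0.3608, 0.0637]
tool_rot: [0.718, 0.696, 0.0, 0.0]
ft_force: [0.1, 0.4, -1.0]
grip_width: 0.0627
grip_force: 25.0
t 15.4 pos [0.5672 0.3608 0.0637] turn deg [ 0.03 -0.02  0.04] then shift mm [-0.8 -0.1 34.2]
```

```bash
python3 -m pendant '[[[-0.0008,0,0.02,0,0,0,0.3],[0,0,0.011,0,0,0,0.3],[0,0,0.003,0,0,0,0.3],[0,0,0,0,0,0,0.3],[0,0,0,0,0,0,0.3]]]' 25 
python3 -m pendant '[[[0,0,0.0005,0,0,0,0.3],[0,0,0,0,0,0,1],[0,0,0,0,0,0,1],[0,0,0,0,0,0,1],[0,0,-0.04,0,0,0,1]]]' 25 
python3 -m pendant '[[[0,0,-0.06,0,0,0,1],[0,0,-0.03,0,0,3.1,1],[0,0,0,0,0,0,1],[0,0,0,0,0,0,1],[0,0,0,0,0,0,1]]]' >/dev/null
python3 look.py w6
python3 go.py .554 -.165 .16 85
```

```text
time: 16.02
position: [0.5672, 0.3598, 0.0286]
tool_rot: [0.719, 0.695, -0.0, -0.0]
ft_force: [-0.8, -0.4, -1.9]
grip_width: 0.0625
grip_force: 25.0
time: 16.65
position: [0.5646, 0.3586, 0.0657]
tool_rot: [0.719, 0.695, -0.004, -0.001]
ft_force: [0.5, 1.3, 0.6]
grip_width: 0.0857
grip_force: 0.0
w6 [0.56605236 0.3592323  0.1565472 ] 312.58446124086623 -0.04177475694338834
t 17.32 pos [0.5662 0.3593 0.1567] turn deg [-0.18  0.1   0.03] then shift mm [-523.4   33.5   -3.3]
```

View pics/w6.png

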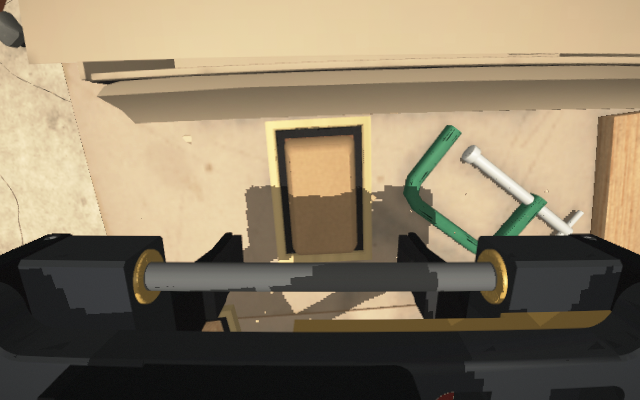

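w6 shows the block sitting in its pocket with a black margin all round. Next I look at the two right-hand trays from beyond them.

```bash
python3 -m pendant '[[[-0.05,0,-0.02,0,0,0,1],[-0.055,0,-0.02,0,0,0,1],[-0.055,0,-0.02,0,0,0,1],[-0.055,0,-0.02,0,0,0,1],[-0.055,0,0,0,0,0,1]]]' 25 >/dev/null
python3 -m pendant '[[[-0.055,0,0,0,0,0,1],[-0.055,0,0,0,0,0,1],[-0.055,0,0,0,0,0,1],[-0.055,0,0,0,0,0,1],[-0.055,0,0,0,0,0,1]]]' >/dev/null
python3 -m pendant '[[[-0.05,0,0,0,0,0,1],[-0.05,0,0,0,0,0,1],[-0.04,0,0,0,0,0,1],[0,0,0,0,0,0,1],[0,0,0,0,0,0,1]]]' | head -2
python3 look.py w7
python3 - <<'E'
from h import *
c,o=pickle.load(open("pics/w7.pkl","rb"));g=c["img"].max(2)
for n,z in (("tape",(.545,-.2336)),("jar",(.4297,-.2293))):
    u,v=project(c,[*z,.005],o)[0].round().astype(int);print(n,u,v)
    m=(g<60).astype(np.uint8);_,l=cv2.connectedComponents(m)
    cs,_=cv2.findContours((l==l[v,u]).astype(np.uint8),0,cv2.CHAIN_APPROX_NONE);p=max(cs,key=len).reshape(-1,2)
    print(l[v,u],cv2.minAreaRect((at_z(c,p,.005,o)[:,:2]*1000).astype(np.float32)))
E
```

```text
time: 19.2
position: [0.5073, -0.3218, 0.2375]
w7 [ 0.50725022 -0.32179946  0.23754295] 312.58446124086623 -0.04177475694338834
tape 346 103
1 ((546.4393310546875, -232.1417694091797), (50.820030212402344, 93.36730194091797), 26.75725746154785)
jar 248 108
2 ((430.1998291015625, -227.5290069580078), (76.49693298339844, 75.00012969970703), 83.28096008300781)
```

View pics/w7.png

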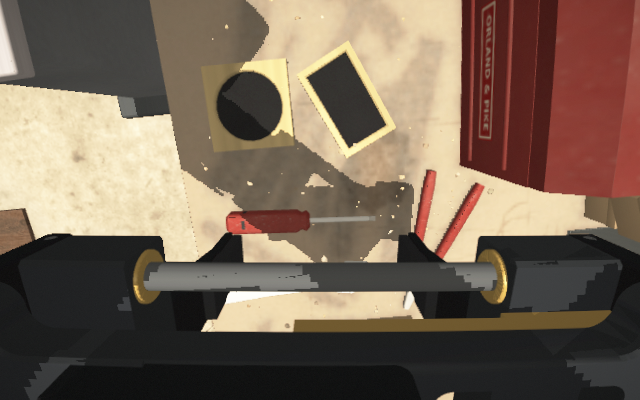

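w7 shows the jar pocket circle at (250,105) and the tape pocket at (346,101), both empty. They fit at (430,−228) and (546,−233), 27°, which agrees with the top view. Next is the tape; I grip it high to keep the body clear of the jar.

```bash
python3 go.py .554 -.065 .16 85.1
```

```text
t 19.25 pos [ 0.5075 -0.3213  0.2378] turn deg [-0.09 -0.11 -0.05] then shift mm [259.4  24.5  77.8]
```

```bash
python3 -m pendant '[[[0.05,0.005,0,0,0,0,1],[0.05,0.005,0,0,0,0,1],[0.05,0.005,0.02,0,0,0,1],[0.05,0.005,0.025,0,0,0,1],[0.05,0.0045,0.03,0,0,0,1]]]' 20 >/dev/null
python3 -m pendant '[[[0.009,0,0,0,0,0,1],[0,0,0,0,0,0,1],[0,0,0,0,0,0,1],[0,0,0,0,0,0,1],[0,0,0,0,0,0,1]]]' >/dev/null
python3 go.py .554 -.065 .048 85.1
```

```text
t 20.5 pos [ 0.5549 -0.0678  0.1641] turn deg [ 0.06  0.02 -0.17] then shift mm [  2.7  -1.1 116.1]
```

```bash
python3 -m pendant '[[[0.0027,-0.001,0.02,0,0,0,1],[0,0,0.04,0,0,0,1],[0,0,0.036,0,0,0,1],[0,0,0,0,0,0,1],[0,0,0,0,0,0,1]]]' 20 >/dev/null
python3 go.py .554 -.065 .048 85.1
python3 -m pendant '[[[0,0,0.01,0,0,0,1],[0,0,0.009,0,0,0,1],[0,0,0,0,0,0,1],[0,0,0,0,0,0,1],[0,0,0,0,0,0,1]]]' 20
python3 -m pendant '[[[0,0,0,0,0,0,0.2],[0,0,0,0,0,0,0.2],[0,0,0,0,0,0,0.2],[0,0,0,0,0,0,0.2],[0,0,0,0,0,0,0.2]]]' 20
```

```text
t 21.12 pos [ 0.5547 -0.0645  0.0686] turn deg [ 0.09  0.02 -0.11] then shift mm [-0.5 -0.7 20.6]
time: 21.75
position: [0.5541, -0.064, 0.0488]
tool_rot: [0.737, 0.676, 0.0, 0.0]
ft_force: [-0.3, 0.4, 0.1]
grip_width: 0.0866
grip_force: 0.0
time: 22.38
position: [0.5539, -0.0639, 0.0486]
tool_rot: [0.737, 0.676, -0.0, -0.0]
ft_force: [-0.4, -0.0, -0.1]
grip_width: 0.0451
grip_force: 0.0
```

```bash
python3 -m pendant '[[[0,0,0,0,0,0,0.2],[0,0,0,0,0,0,0.2],[0,0,0,0,0,0,0.2],[0,0,0,0,0,0,0.2],[0,0,0,0,0,0,0.2]]]' 25
python3 -m pendant '[[[0,0,-0.01,0,0,0,0.2],[0,0,-0.02,0,0,0,0.2],[0,0,-0.035,0,0,0,0.2],[0,0,0,0,0,-6,0.2],[0,0,0,0,0,-8.6,0.2]]]' 25
python3 -m pendant '[[[0,0,0,0,0,-8.6,0.2],[0,0,0,0,0,-8.6,0.2],[0,0,0,0,0,0,0.2],[0,0,0,0,0,0,0.2],[0,0,0,0,0,0,0.2]]]' 25
python3 go.py .544 -.227 .11 116.9
```

```text
time: 23.0
position: [0.5543, -0.0641, 0.0488]
tool_rot: [0.737, 0.676, 0.0, 0.0]
ft_force: [1.7, -0.1, 1.0]
grip_width: 0.0339
grip_force: 24.6
time: 23.62
position: [0.5527, -0.0636, 0.1142]
tool_rot: [0.643, 0.765, -0.0, -0.001]
ft_force: [-0.5, 0.8, -2.2]
grip_width: 0.0343
grip_force: 24.6
time: 24.25
position: [0.5537, -0.0639, 0.1136]
tool_rot: [0.524, 0.852, -0.0, -0.0]
ft_force: [-0.1, -0.2, -2.6]
grip_width: 0.0341
grip_force: 24.6
t 24.25 pos [ 0.5537 -0.0639  0.1136] turn deg [-0.02 -0.02 -0.15] then shift mm [-141.1  -82.5    3.6]
```

```bash
python3 -m pendant '[[[-0.035,-0.02,0,0,0,0,0.2],[-0.035,-0.02,0,0,0,0,0.2],[-0.035,-0.02,0,0,0,0,0.2],[-0.036,-0.0225,0,0,0,0,0.2],[0,0,0,0,0,0,0.2]]]' 25 >/dev/null
python3 -m pendant '[[[0,0,0,0,0,0,0.2],[0,0,0.02,0,0,0,0.2],[0,0,0.02,0,0,0,0.2],[0,0,0,0,0,0,0.2],[0,0,0,0,0,0,0.2]]]' 25 
python3 go.py .544 -.227 .0545 116.9
```

```text
time: 25.5
position: [0.5443, -0.2262, 0.0741]
tool_rot: [0.523, 0.852, 0.0, 0.0]
ft_force: [0.7, -0.4, -2.9]
grip_width: 0.0336
grip_force: 24.6
t 25.5 pos [ 0.5443 -0.2262  0.0741] turn deg [ 0.01  0.01 -0.02] then shift mm [-0.5 -0.6 19.6]
```

```bash
python3 -m pendant '[[[-0.0005,-0.0005,0.012,0,0,0,0.2],[0,0,0.008,0,0,0,0.2],[0,0,0,0,0,0,0.2],[0,0,0,0,0,0,0.2],[0,0,0,0,0,0,0.2]]]' 25 
python3 -m pendant '[[[0,0,0.0005,0,0,0,0.2],[0,0,0,0,0,0,0.6],[0,0,0,0,0,0,1],[0,0,0,0,0,0,1],[0,0,0,0,0,0,1]]]' 25
python3 -m pendant '[[[0,0,0,0,0,0,1],[0,0,-0.04,0,0,0,1],[0,0,-0.06,0,0,0,1],[0,0,-0.04,0,0,0,1],[0,0,0,0,0,0,1]]]' >/dev/null
python3 look.py w8; python3 go.py .4295 -.0665 .18 90
```

```text
time: 26.12
position: [0.5435, -0.2277, 0.0535]
tool_rot: [0.524, 0.852, -0.0, -0.0]
ft_force: [0.1, 0.7, -3.3]
grip_width: 0.0339
grip_force: 24.8
time: 26.75
position: [0.5438, -0.2278, 0.0533]
tool_rot: [0.524, 0.852, -0.0, 0.0]
ft_force: [0.7, 0.4, 0.2]
grip_width: 0.066
grip_force: 0.0
w8 [ 0.5458552  -0.22896794  0.19709711] 312.58446124086623 -0.04177475694338834
t 27.43 pos [ 0.5444 -0.2281  0.1948] turn deg [ 0.15  0.16 26.82] then shift mm [ 161.6 -114.9   14.8]
```

```bash
python3 -m pendant '[[[0,0,0,0,0,9,1],[0,0,0,0,0,9,1],[0,0,0,0,0,8.8,1],[0.02,-0.02,0,0,0,0,1],[0.04,-0.035,0,0,0,0,1]]]' 30 >/dev/null
python3 -m pendant '[[[0.05,-0.03,0,0,0,0,1],[0.05,-0.03,0,0,0,0,1],[0.0016,0,0,0,0,0,1],[0,0,0,0,0,0,1],[0,0,0,0,0,0,1]]]' |head -2
python3 go.py .4295 -.0665 .055 90
```

```text
time: 28.68
position: [0.4297, -0.0672, 0.1928]
t 28.68 pos [ 0.4297 -0.0672  0.1928] turn deg [ 0.03  0.02 -0.03] then shift mm [  0.7  -0.2 137.8]
```

```bash
python3 -m pendant '[[[0.0007,0,0.03,0,0,0,1],[0,0,0.04,0,0,0,1],[0,0,0.04,0,0,0,1],[0,0,0.02,0,0,0,1],[0,0,0.007,0,0,0,1]]]' 30
python3 -m pendant '[[[0,0,0,0,0,0,1],[0,0,0,0,0,0,0.5],[0,0,0,0,0,0,0.5],[0,0,0,0,0,0,0.5],[0,0,0,0,0,0,0.5]]]' 30
python3 -m pendant '[[[0,0,0,0,0,0,0.5],[0,0,0,0,0,0,0.5],[0,0,-0.01,0,0,0,0.5],[0,0,-0.02,0,0,0,0.5],[0,0,0,0,0,0,0.5]]]' 30
python3 go.py .430 -.2285 .084 90
```

```text
time: 29.3
position: [0.4288, -0.0662, 0.0546]
tool_rot: [0.707, 0.707, -0.0, -0.001]
ft_force: [0.5, 0.6, 0.3]
grip_width: 0.0873
grip_force: 0.0
time: 29.92
position: [0.4292, -0.0656, 0.0567]
tool_rot: [0.707, 0.707, 0.0, 0.001]
ft_force: [0.8, 0.8, 4.2]
grip_width: 0.0604
grip_force: 29.8
time: 30.55
position: [0.4289, -0.0655, 0.087]
tool_rot: [0.707, 0.707, 0.0, 0.001]
ft_force: [-0.2, -0.0, -4.5]
grip_width: 0.06
grip_force: 29.9
t 30.55 pos [ 0.4289 -0.0655  0.087 ] turn deg [0.09 0.04 0.03] then shift mm [-163.     1.1    3. ]
```

```bash
python3 -m pendant '[[[-0.03,0,0,0,0,0,0.5],[-0.04,0,0,0,0,0,0.5],[-0.04,0.001,0,0,0,0,0.5],[-0.035,0,0,0,0,0,0.5],[-0.018,0,0,0,0,0,0.5]]]' 30 >/dev/null
python3 -m pendant '[[[0,0,0,0,0,0,0.5],[0,0,0,0,0,0,0.5],[0,0,0.008,0,0,0,0.5],[0,0,0,0,0,0,0.5],[0,0,0,0,0,0,0.5]]]' 30
python3 go.py .430 -.2285 .0625 90
```

```text
time: 31.8
position: [0.4297, -0.2278, 0.078]
tool_rot: [0.707, 0.708, -0.0, -0.0]
ft_force: [0.1, -0.1, -4.9]
grip_width: 0.0606
grip_force: 29.9
t 31.8 pos [ 0.4297 -0.2278  0.078 ] turn deg [-0.02 -0.02  0.07] then shift mm [-0.7  0.3 15.5]
```

```bash
python3 -m pendant '[[[-0.0007,0,0.009,0,0,0,0.5],[0,0,0.006,0,0,0,0.5],[0,0,0.001,0,0,0,0.5],[0,0,0,0,0,0,0.5],[0,0,0,0,0,0,0.5]]]' 30
python3 -m pendant '[[[0,0,0,0,0,0,0.8],[0,0,0,0,0,0,1],[0,0,0,0,0,0,1],[0,0,0,0,0,0,1],[0,0,0,0,0,0,1]]]' 30
python3 -m pendant '[[[0,0,-0.03,0,0,0,1],[0,0,-0.055,0,0,0,1],[0,0,-0.055,0,0,0,1],[0,0,-0.03,0,0,0,1],[-0.03,0,0,0,0,0,1]]]' | head -2
python3 -m pendant '[[[-0.04,0.01,0,0,0,0,1],[-0.04,0.01,0,0,0,0,1],[-0.02,0.01,0,0,0,0,1],[0,0,0,0,0,0,1],[0,0,0,0,0,0,1]]]' | head -2
python3 look.py w9
python3 - <<'E'
from h import *
from rig import camera
z=lambda a,f:cv2.resize(a,None,fx=f,fy=f,interpolation=cv2.INTER_CUBIC)
c=pickle.load(open("pics/w9.pkl","rb"))[0]["img"][:,:,::-1]
t=camera("top")["img"][:,:,::-1];s=camera("scene")["img"][:,:,::-1]
cv2.imwrite("pics/fin.png",np.vstack([np.hstack([z(c[0:235,180:420],5/3),z(s[150:313,190:350],2.4)[:391]])[:, :784],z(t[150:220,190:451],3)[:209,:783] if 0 else cv2.resize(t[152:220,190:451],(784,204))]))
E
```

```text
time: 32.42
position: [0.4298, -0.2292, 0.0622]
tool_rot: [0.707, 0.707, 0.0, 0.0]
ft_force: [0.7, -0.6, -3.7]
grip_width: 0.0606
grip_force: 29.9
time: 33.05
position: [0.4297, -0.2291, 0.0622]
tool_rot: [0.707, 0.707, 0.0, 0.0]
ft_force: [0.5, -0.2, -0.0]
grip_width: 0.0866
grip_force: 0.0
time: 33.67
position: [0.4306, -0.2587, 0.2351]
time: 34.3
position: [0.459, -0.3577, 0.2317]
w9 [ 0.45901878 -0.35767262  0.23169288] 312.58446124086623 -0.04177475694338834Traceback (most recent call last):
  File "<stdin>", line 6, in <module>
    return _nx.concatenate(arrs, 1, dtype=dtype, casting=casting)
           ~~~~~~~~~~~~~~~^^^^^^^^^^^^^^^^^^^^^^^^^^^^^^^^^^^^^^^
ValueError: all the input array dimensions except for the concatenation axis must match exactly, but along dimension 0, the array at index 0 has size 392 and the array at index 1 has size 391
```

Run:
```python
from h import *
from rig import camera
c=pickle.load(open("pics/w9.pkl","rb"))[0]["img"][:,:,::-1]
t=camera("top")["img"][:,:,::-1];s=camera("scene")["img"][:,:,::-1]
z=lambda a,w,h:cv2.resize(a,(w,h),interpolation=cv2.INTER_CUBIC)
cv2.imwrite("pics/fin.png",np.vstack([np.hstack([z(c[0:235,180:420],400,390),z(s[150:310,190:354],400,390)]),z(t[152:220,190:452],800,208)]))
```

```text
(no output)
```

View pics/fin.png

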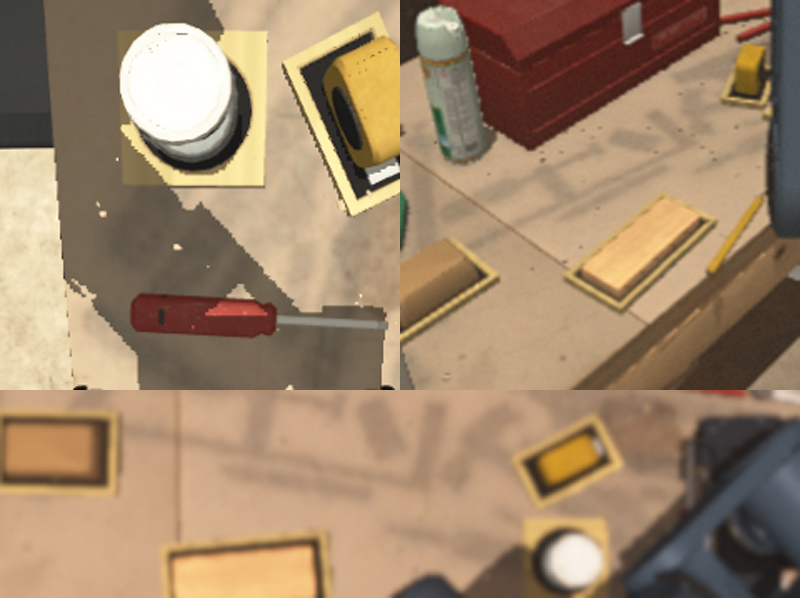

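The final composite shows all four pieces inside their pockets: the jar upright, the tape's tongue inside the rim, and black floor visible around each. The screwdriver hasn't moved and the gripper is clear.

```bash
python3 -c "
from rig import hand_in
print(hand_in())"
```

```text
the job is handed in; nothing more can be done
None
```

The board, sanding block, tape measure and jar are each in their own tray and released, the screwdriver and wrench were left alone, and the job was handed in after about 34 s on the robot's clock; no verdict was returned.

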